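# Put a cleaned vertebra away in the specimen drawer and latch it

### The job

Pull the cabinet's upper drawer well open, at least 12 cm, and put the pale vertebra from the tray in the compartment that already holds a vertebra: set it down upright on the drawer's floor, do not drop it. Then push the drawer fully shut and press the red-tipped latch down until it snaps and stays. Leave everything else where it is, and the lower drawer shut.

Things in the scene. Friction and masses are not known exactly. Their poses are not given: they have to be found in the camera images.
- cabinet: white two-drawer specimen cabinet, 280 deep (x) x 340 wide (y) x 144 high, fixed to the bench. Origin: centre of its underside. Its -x axis points out of its front, the way the drawers open; y to its left as seen by the robot. The drawer fronts are flush, 140 in front of the origin
- cabinet_drawer0 (a joint): how far the upper drawer is out, m: 0 fully shut, 0.198 fully out; it slides along the cabinet's -x and stays where it is left. It may start a little ajar
- cabinet_drawer0_handle (a point): middle of the upper drawer's black bar handle: a round bar 11 thick, 120 long along the cabinet's y, its axis 35 in front of the drawer front (clear gap behind it 29), 106 above the bench and 38 below the cabinet's top
- left_floor (a point): point on the floor of the upper drawer's left (+y) compartment, moving with the drawer, axes as the cabinet's; 49 behind the inside of the drawer front, 68 from the middle of the dividing wall (6 thick, front to back). Each compartment is 143 wide, 235 long; floor 82 above the bench; above the floor the side walls rise 40, divider 36, drawer front 50
- right_floor (a point): the same point in the right (-y) compartment
- latch (a joint): red-tipped latch lever on the cabinet's top, left of the handle: 0 raised, 0.6 rad fully down. Over-centre spring: below half way it springs back up, past half way it snaps down and stays (about 4 N at the pad). Its steel nose then hangs in front of the upper drawer; it cannot go down while the drawer is ajar
- latch_tip (a point): centre of the top of the latch's red pad, 34 x 34. It moves on an arc of radius 83 about a pivot parallel to the cabinet's y, 20 above the cabinet's top and 95 in front of the cabinet's origin (45 behind the drawer front): raised about 219 above the bench, pressed down 173 above the bench
- vertebra: the cleaned fossil to put away: pale tan vertebra, an upright spool 38 in diameter and 34 high, with a stub (10 wide, height 7 to 29) that reaches 34 from the axis along its +x. Origin: centre of its underside. About 90 g. Stands in the wooden tray, whose floor is 6 above the bench
- kept_vertebra: dark brown vertebra of the same shape and size, kept in one compartment of the upper drawer, towards its outer side (hidden while the drawer is shut). Origin: centre of its underside
- kept_ammonite: brown spiral ammonite, a disc 50 in diameter, 16 high, kept in the other compartment of the upper drawer. Origin: centre of its underside
- cabinet_drawer1 (a joint): the lower drawer, same kind of slide, not needed: 0 shut
- tray: low wooden prep tray with a blue-grey liner, 230 (x) x 190 (y), walls 6 thick and 18 high, fixed; origin: centre of its underside. It holds the vertebra, an ammonite and a stone
- tray_ammonite: another ammonite, 50 in diameter, 16 high, in the tray; bystander
- stone: grey lump of rock 36 x 30 x 27 in the tray; bystander
- jar: small jar 40 in diameter, 55 high, standing on the bench in front of the cabinet, to the right; bystander
- bottle_a: white dropper bottle 48 in diameter, 130 high, standing on the bench at the right; bystander
- bottle_b: a second such bottle; bystander
- brush: pink-handled brush 180 long lying on the bench at the right; bystander

How it is judged:
By the outcome, as a careful person would: the job done as asked, in the order asked, and still so for the second after the job is handed in, with the robot touching nothing.
It also fails if it takes over 72 s, if anything falls off the work surface, if the arm or the gripper's body presses on something with over 40 N, if the wrist force passes 120 N, or if a joint passes its speed limit or range.

### The arm

A 6-joint arm with a two-finger parallel gripper is mounted at the origin on the work surface. World frame = base frame: x ahead of the robot, y to its left, z up, the work surface at z = 0. Lengths are in m, angles in rad, forces in N, time in s.
With the tool pointing down it reaches from about 0.425 to 0.95 m from the base axis. Payload 3.5 kg.
Tool frame: the origin (TCP) lies midway between the tips of the shut fingers; the grasp point (between the pads) lies 19 mm behind it; z points along the fingers, y is the line along which they close (so a half turn about z gives the same grasp; the last joint's range is limited). The gripper opens to 85 mm and grips with 20 to 120 N. Pads are 22 mm wide; open, the fingers measure 114 mm over their backs; the gripper's body (76 mm by 85 mm) begins 54 mm behind the grasp point. The pads swing forward as they close: fully open they stand 13 mm farther back than shut.
Start: joints at [1.084, 0.286, 1.577, -0, 1.279, -0.15], TCP at [0.223, 0.637, 0.231] pointing down, gripper open.
Joint ranges: [-2.77, 2.77], [-0.9, 2.22], [0.21, 2.48], [-1.53, 4.67], [0.24, 2.81], [-2.84, 2.84]. Speed limits (rad/s): [2.79, 2.79, 3.14, 3.14, 3.14, 3.14].

### API

Orientations are given as a unit quaternion [x, y, z, w].
In Python, from plant import ctrl gives the robot as it stands.
- The arm moves only by the tool move_arm, never from a script. Its argument "plan" is a list of rows, each an object of numbers: "x", "y", "z": the shift along the tool's x, y, z in m; "yaw": the turn about the tool's z in rad; "fingers": the closure, from 0 (fully open) to 1 (shut). In form: [{"x": .., "y": .., "z": .., "yaw": .., "fingers": ..}, ...]. A call has 1 to 5 rows; each row is the pose to reach, as a shift and turn from the pose commanded when the call began, along the tool's axes at that moment; what a row does not reach only later rows make up. A row lasts 1/10 s, in which the tool goes at most 50 mm and 8.59 degrees, less where a joint would pass 70% of its speed; a pose out of reach is approached as far as the arm can. A call with a gripper value outside its range is refused whole. The fingers move at their own pace and stop on an object; "force" is the grip in N (left out, the last holds). Time passes only in rows, so rows that repeat a pose let the fingers close. It gives the time, the measured TCP pose, the force, the opening and the grip force at its end, in the units of the state.
- ctrl.get_state(): the state, without advancing time (a new reading comes with each control period).
- ctrl.read_camera(name): name is "scene" or "top" or "wrist"; returns the picture (480x640x3 uint8, red, green, blue); there is no depth.
- ctrl.camera_model(name): a dict with "intrinsics" (3x3 intrinsics, pixels), "cam_to_world" (4x4, takes a point from camera to world coordinates); the wrist camera has in their place "tool_from_camera" (4x4, takes a point from camera to tool coordinates, whose origin is the TCP and whose axes are the flange's). Camera axes: x right, y up, looking along -z (the intrinsics and any distortion apply to the point x, -y, -z); pixel columns grow to the right and rows downward; lengths in m; the calibration is good to about 2 mm. A picture is of the moment at which its call begins: read the wrist's pose just before it. camera_model takes no time and is no camera call.
- ctrl.sign_off(): hands the job in; it is judged then, once.
The state is a dict: "time": time; "qpos": joint angles; "dq": joint speeds; "joint_efforts": joint torques, N m; "eef_pos": TCP position; "tcp_rot": TCP orientation; "contact_force": force on the tool from outside, world axes, zero at the start; "wrist_torque": the same for the moment, N m; "opening": opening from 0.0 (shut) to 1.0 (fully open); "finger_force": force on a finger pad.
Only numpy, scipy, OpenCV 4.12 (cv2) and the standard library are available. Lean on these libraries where they do the work, as an engineer would, in place of code of your own. Each camera call takes 0.05 s, during which the arm holds its last target. There are 200 camera calls.

## Working session

There is one attempt and no reset: what is moved stays moved. The work goes in short steps, Python scripts to look and compute and a tool call to move; the robot and the scene stay as the last step left them, time stands still between calls to the robot, and variables do not carry over. Pictures are saved under pics/ and viewed, at most 12 in all, crops included, and the job is handed in when it is done.

Besides the shell and the picture viewer there is one more tool, called after "Request:" as name(argument=value, ...), one argument or row to a line, values as JSON. move_arm: Moves the arm, as the interface text tells. Its arguments: {"type":"object","properties":{"plan":{"type":"array"},"force":{"type":"number"}},"required":["plan"]}

```bash
ls; mkdir -p pics; python3 - <<'E'
from plant import ctrl
import cv2
for n in("scene","top"):
    cv2.imwrite(f"pics/{n}0.png",ctrl.read_camera(n)[:,:,::-1])
    print(n,ctrl.camera_model(n))
print(ctrl.camera_model("wrist"))
s=ctrl.get_state();print(s)
E
```

```text
pics
scene {'intrinsics': array([[522.46291132,   0.        , 321.21137605],
       [  0.        , 522.46291132, 238.61487812],
       [  0.        ,   0.        ,   1.        ]]), 'cam_to_world': array([[-8.93036357e-01, -3.86935218e-01,  2.29711127e-01,
         8.35182663e-01],
       [ 4.49984358e-01, -7.67480557e-01,  4.56604504e-01,
         4.38833235e-01],
       [-3.77539322e-04,  5.11130837e-01,  8.59502836e-01,
         1.16446600e+00],
       [ 0.00000000e+00,  0.00000000e+00,  0.00000000e+00,
         1.00000000e+00]])}
top {'intrinsics': array([[554.00212531,   0.        , 324.79240919],
       [  0.        , 554.00212531, 242.77036809],
       [  0.        ,   0.        ,   1.        ]]), 'cam_to_world': array([[ 9.58777641e-03,  9.91305514e-01, -1.31230534e-01,
         3.80628580e-01],
       [-9.99951599e-01,  9.79459232e-03,  9.30583901e-04,
        -8.34743725e-02],
       [ 2.20784253e-03,  1.31215260e-01,  9.91351442e-01,
         1.73224483e+00],
       [ 0.00000000e+00,  0.00000000e+00,  0.00000000e+00,
         1.00000000e+00]])}
{'intrinsics': array([[393.45
[... 526 characters left out ...]
rray([ 1.08400113e+00,  2.87107894e-01,  1.57803666e+00, -2.10571796e-05,
        1.27857701e+00, -1.50031585e-01]), 'dq': array([-6.26707856e-04, -2.16753986e-03, -3.41643271e-03, -1.02469908e-03,
        1.33121523e-06,  6.16307400e-04]), 'joint_efforts': array([ 1.32194466e-03, -4.07302022e+01, -2.93698543e+01, -1.57709069e-04,
        3.42416351e-03, -4.19417844e-06]), 'eef_pos': array([0.22276047, 0.63655733, 0.23006166]), 'tcp_rot': array([ 1.67584165e-01,  9.85857198e-01, -1.01410755e-03, -3.23667274e-04]), 'contact_force': array([-1.2952554 ,  0.23418045, -0.18248805]), 'wrist_torque': array([ 0.01624194, -0.02208436,  0.01469567]), 'finger_force': 0.0, 'opening': 0.9997952433603238}
```

View pics/scene0.png

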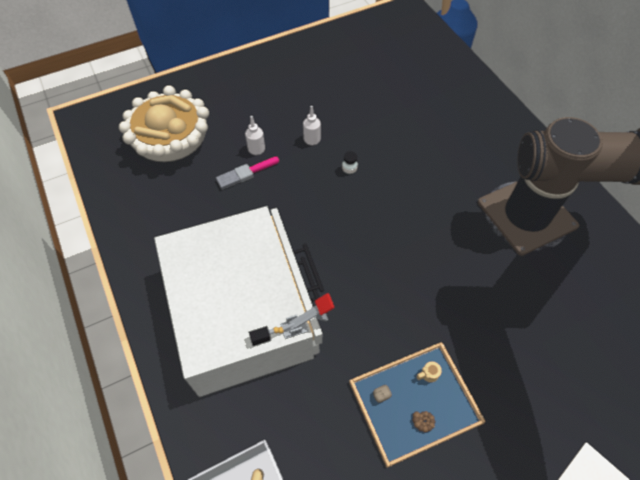

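View pics/top0.png

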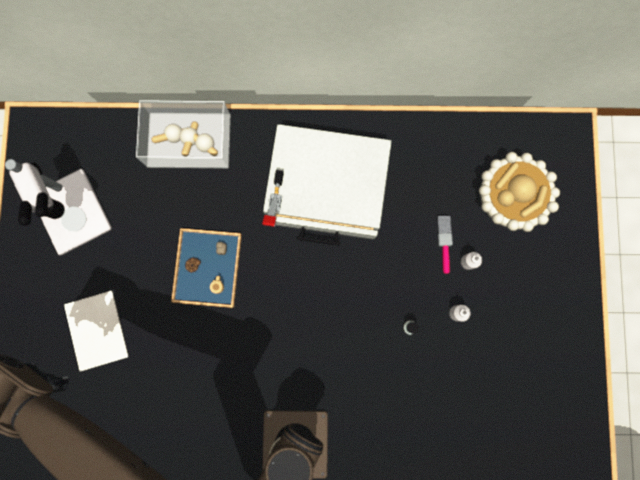

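The scene picture shows the cabinet with the red latch tip at (324,303), the tray with the pale vertebra at (431,372) and its stub towards lower left. The top picture shows the red tip at (269,221), the handle around (318,238) and the vertebra at (216,286), stub towards (219,278).

```bash
cat > h.py <<'E'
import numpy as np, cv2
from plant import ctrl
from scipy.spatial.transform import Rotation as R
def cam(n,s=None):
    m=ctrl.camera_model(n)
    if n!="wrist": return m["intrinsics"],m["cam_to_world"]
    T=np.eye(4);T[:3,:3]=R.from_quat(s["tcp_rot"]).as_matrix();T[:3,3]=s["eef_pos"]
    return m["intrinsics"],T@m["tool_from_camera"]
def ray(c,p):
    K,T=c; d=T[:3,:3]@np.array([(p[0]-K[0,2])/K[0,0],-(p[1]-K[1,2])/K[1,1],-1]); return T[:3,3],d/np.linalg.norm(d)
def onz(c,p,z):
    o,d=ray(c,p); return o+d*(z-o[2])/d[2]
def tri(c1,p1,c2,p2):
    o1,d1=ray(c1,p1);o2,d2=ray(c2,p2)
    t=np.linalg.lstsq(np.c_[d1,-d2],o2-o1,rcond=None)[0]
    a,b=o1+t[0]*d1,o2+t[1]*d2; return (a+b)/2,np.linalg.norm(a-b)
def proj(c,X):
    K,T=c; p=np.linalg.inv(T)@np.append(X,1); return np.array([K[0,2]-K[0,0]*p[0]/p[2],K[1,2]+K[1,1]*p[1]/p[2]])
def blob(m,minA=8):
    n,l,st,ce=cv2.connectedComponentsWithStats(m.astype(np.uint8)); return sorted([(int(st[i,4]),ce[i].round(1).tolist(),st[i,:4].tolist()) for i in range(1,n) if st[i,4]>=minA],reverse=True)
E
python3 - <<'E'
from h import *
np.set_printoptions(precision=4,suppress=True)
C={n:cam(n) for n in("scene","top")};I={n:cv2.imread(f"pics/{n}0.png") for n in C}
for n in C:
    h=cv2.cvtColor(I[n],cv2.COLOR_BGR2HSV);H,S,V=cv2.split(h)
    print(n,"red",blob(((H<6)|(H>174))&(S>180)&(V>100)))
    tan=((H>10)&(H<28)&(S>70)&(V>150)); x0,y0,x1,y1=(355,350,475,455) if n=="scene" else (180,235,235,300)
    m=np.zeros_like(tan);m[y0:y1,x0:x1]=tan[y0:y1,x0:x1];print("tan",blob(m)[:5])
    w=(S<40)&(V>170); b=[c for c in blob(w,2000)];print("white",b[:4])
    k=cv2.findContours(w.astype(np.uint8),0,1)[0]; 
    for c in k:
        if cv2.contourArea(c)>5000: print(cv2.approxPolyDP(c,4,True)[:,0].tolist())
a=cv2.resize(I["top"][110:310,165:405],None,fx=3.3,fy=3,interpolation=cv2.INTER_CUBIC)[:,:]
b=cv2.resize(I["top"][200:310,165:395],None,fx=3.4,fy=3.4,interpolation=cv2.INTER_CUBIC)
cv2.imwrite("pics/c1.png",b)
E
```

```text
scene red [(226, [324.3, 303.5], [316, 294, 18, 20])]
tan [(266, [430.6, 370.6], [418, 362, 23, 17]), (265, [390.2, 364.5], [355, 350, 75, 32]), (223, [441.2, 439.8], [407, 424, 68, 31]), (223, [369.1, 421.7], [355, 386, 31, 69]), (218, [459.3, 377.4], [443, 350, 32, 58])]
white [(16822, [226.7, 289.0], [155, 207, 158, 171]), (10108, [45.6, 384.0], [0, 237, 105, 243]), (3108, [61.1, 199.6], [33, 140, 58, 119])]
[[0, 237], [0, 346], [9, 355], [15, 353], [17, 364], [11, 365], [17, 371], [19, 366], [27, 371], [28, 383], [23, 385], [19, 373], [18, 387], [29, 395], [37, 418], [32, 422], [43, 435], [28, 431], [35, 433], [38, 452], [31, 451], [39, 456], [37, 465], [45, 469], [44, 479], [104, 479], [95, 443], [89, 441], [80, 386], [67, 363], [70, 353], [63, 362], [59, 353], [54, 355], [39, 341], [46, 337], [27, 300], [40, 305], [33, 285], [25, 282]]
[[266, 207], [155, 238], [184, 377], [312, 335], [286, 339], [285, 332], [264, 344], [245, 346], [249, 330], [264, 325], [270, 331], [289, 325], [281, 324], [287, 317], [304, 312]]
top red [(112, [268.4, 220.5], [262, 215, 13, 11])]
tan [(153, [2
[... 1017 characters left out ...]
67], [534, 60], [530, 55], [538, 57], [534, 53], [543, 54], [544, 49], [537, 47], [532, 54], [533, 49], [523, 47], [532, 46], [539, 32], [555, 33], [550, 24], [550, 30], [549, 26], [535, 35], [531, 23], [541, 19], [544, 27], [543, 22], [553, 19], [551, 14], [556, 13], [546, 6], [549, 2], [560, 12], [569, 3], [567, 9], [576, 3], [584, 6], [570, 1], [564, 6], [552, 0], [394, 0], [388, 10], [385, 5], [392, 1], [381, 0], [379, 7], [385, 8], [377, 21], [370, 15], [379, 9], [368, 4], [373, 9], [368, 17], [356, 4], [352, 8], [359, 9], [350, 14], [340, 10], [345, 0], [350, 5], [348, 0], [170, 0], [170, 10], [158, 0], [124, 0], [133, 2], [129, 7], [122, 0], [83, 0], [88, 5], [79, 0], [9, 0], [13, 7]]
```

View pics/c1.png

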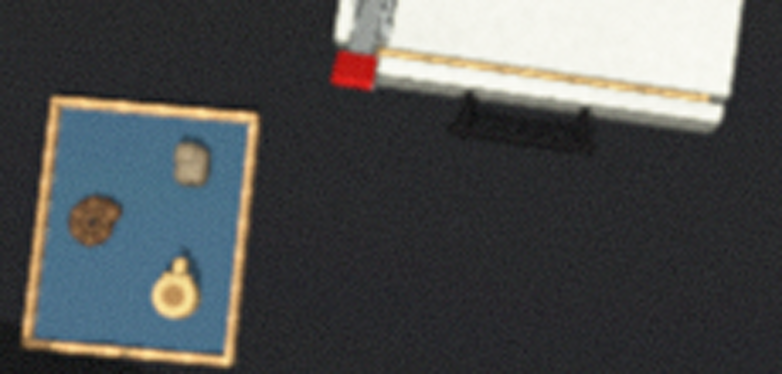

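The crop shows the brown strip from about (277,215) to (375,229) in full pixels, the handle bar from (297,238) to (338,244), and the vertebra's disc at (216,287) with its stub at (218,277).

```bash
python3 - <<'E'
from h import *
np.set_printoptions(precision=4,suppress=True)
t=cam("top");s=cam("scene")
print("latch tri",tri(t,(268.4,220.5),s,(324.3,303.5)))
for n,p in dict(RL=(277.5,125),RR=(391,139.5),stripL=(277.4,214.7),stripR=(375.3,229.1),).items(): print(n,onz(t,p,.144))
for n,p in dict(RL=(184,377+10),RR=(155.5,238),FR=(267,208)).items(): print("scene",n,onz(s,p,.144))
for n,p in dict(fl=(276.5,224.5),fr=(376.5,236.5)).items(): print("drawer front top edge",n,onz(t,p,.132),onz(t,p,.144))
for n,p in dict(hl=(298,238),hr=(338,244)).items(): print(n,onz(t,p,.106))
# wide vertebra
for n,c,f in(("top",t,"pics/top0.png"),("scene",s,"pics/scene0.png")):
    im=cv2.imread(f);H,S,V=cv2.split(cv2.cvtColor(im,cv2.COLOR_BGR2HSV))
    x0,y0,x1,y1=(205,268,229,299) if n=="top" else (410,350,446,392)
    m=((H>8)&(H<30)&(S>60)&(V>110)).astype(np.uint8);z=np.zeros_like(m);z[y0:y1,x0:x1]=m[y0:y1,x0:x1]
    print(n,blob(z)); 
    c_=max(cv2.findContours(z,0,1)[0],key=cv2.contourArea)
    d=cv2.distanceTransform(z,cv2.DIST_L2,5);i=np.unravel_index(d.argmax(),d.shape);print("in",i[::-1],d.max(),onz(c,i[::-1],.04),onz(c,i[::-1],.03))
b=cv2.imread("pics/scene0.png");
cv2.imwrite("pics/c2.png",np.hstack([cv2.resize(b[230:380,230:350],(480,600),interpolation=2),cv2.resize(b[345:395,405:455],(320,600),interpolation=2)[:,:320]]))
E
```

```text
latch tri (array([0.6426, 0.0715, 0.2174]), np.float64(0.0018911754417203098))
RL [0.9429 0.0591 0.144 ]
RR [ 0.9018 -0.2784  0.144 ]
stripL [0.6719 0.0538 0.144 ]
stripR [ 0.6323 -0.2311  0.144 ]
scene RL [0.9517 0.0764 0.144 ]
scene RR [ 0.8983 -0.2744  0.144 ]
scene FR [ 0.6387 -0.2356  0.144 ]
drawer front top edge fl [0.645  0.0568 0.132 ] [0.643  0.0558 0.144 ]
drawer front top edge fr [ 0.6124 -0.2357  0.132 ] [ 0.6107 -0.2346  0.144 ]
hl [ 0.6094 -0.0055  0.106 ]
hr [ 0.5926 -0.1241  0.106 ]
top [(165, [216.5, 285.4], [210, 276, 14, 18])]
in (np.int64(216), np.int64(286)) 6.3938 [0.4684 0.2453 0.04  ] [0.469  0.2472 0.03  ]
scene [(312, [430.2, 371.6], [418, 362, 23, 20]), (74, [418.0, 353.1], [410, 350, 21, 9]), (20, [443.8, 352.2], [441, 350, 5, 8])]
in (np.int64(431), np.int64(371)) 8.5938 [0.4722 0.2483 0.04  ] [0.4689 0.2466 0.03  ]
```

View pics/c2.png

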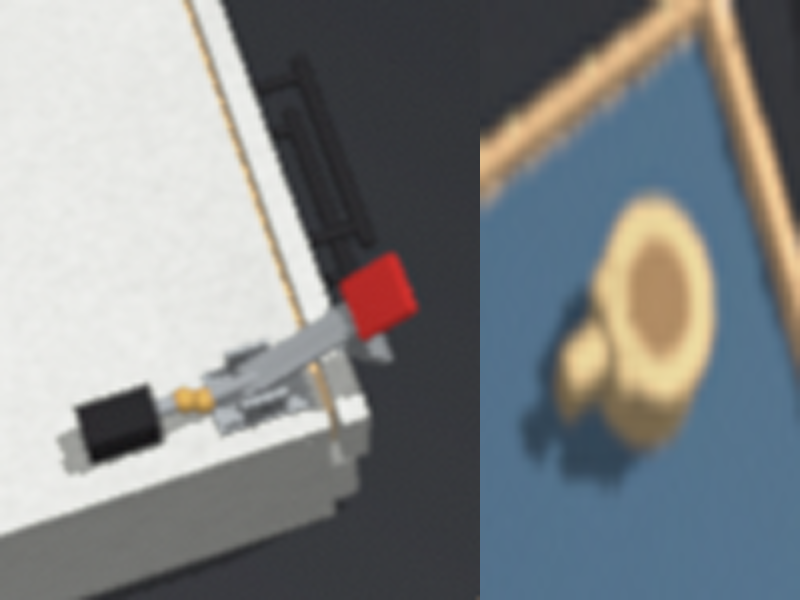

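The crop shows the drawer's front slightly ahead of the lower one (ajar), with the bar from about (306,245) to (321,290) in scene pixels. The vertebra's stub points to lower left in the scene view.

```bash
cat >> h.py <<'E'
def go(x,y,z,ang=None):
    "shift/yaw in tool axes from now to TCP (x,y,z), tool y at world angle ang(deg, mod 180)"
    s=ctrl.get_state();M=R.from_quat(s["tcp_rot"]).as_matrix()
    d=M.T@(np.array([x,y,z])-s["eef_pos"]);a=np.degrees(np.arctan2(M[1,1],M[0,1]))
    dy=0 if ang is None else -np.radians(ang-a)
    print("t",round(s["time"],2),"at",s["eef_pos"].round(4),"ang",a.round(2),"q",s["qpos"].round(2),"shift",d.round(4),"yaw",round(float(dy),4),"n",np.ceil(np.linalg.norm(d)/.05),"F",s["contact_force"].round(1),"op",round(s["opening"],3),"ff",s["finger_force"])
E
python3 - <<'E'
from h import *
np.set_printoptions(precision=4,suppress=True)
s=cam("scene")
print(onz(s,(306,245),.106),onz(s,(321,290),.106))
t=cam("top");print("stub",onz(t,(218.2,278),.024), "v", tri(t,(216,286.2),s,(431,372)))
go(.601,-.065,.20,-8)
E
```

```text
[ 0.5919 -0.124   0.106 ] [ 0.6126 -0.0048  0.106 ]
stub [0.494  0.2425 0.024 ] v (array([0.4687, 0.2479, 0.0258]), np.float64(0.00031934351022458896))
t 0.1 at [0.2228 0.6366 0.2301] ang 70.71 q [ 1.08  0.29  1.58 -0.    1.28 -0.15] shift [-0.5888 -0.5371  0.031 ] yaw 1.3737 n 16.0 F [-1.3  0.2 -0.2] op 1.0 ff 0.0
```

Request:
move_arm(
  plan=[
    {"x": -0.037,"y": -0.034,"z": 0,"yaw": 0.137,"fingers": 0.6},
    {"x": -0.074,"y": -0.067,"z": 0,"yaw": 0.275,"fingers": 0.6},
    {"x": -0.11,"y": -0.101,"z": 0,"yaw": 0.412,"fingers": 0.6},
    {"x": -0.147,"y": -0.134,"z": 0,"yaw": 0.55,"fingers": 0.6},
    {"x": -0.184,"y": -0.168,"z": 0,"yaw": 0.687,"fingers": 0.6},
  ],
  force=60,
)

```text
time: 0.6
eef_pos: [0.3413, 0.416, 0.2308]
tcp_rot: [0.492, 0.871, -0.0, -0.0]
contact_force: [0.4, 0.8, 0.0]
opening: 0.397
finger_force: 0.0
```

Request:
move_arm(
  plan=[
    {"x": -0.05,"y": -0.003,"z": 0,"yaw": 0.137,"fingers": 0.6},
    {"x": -0.1,"y": -0.005,"z": 0,"yaw": 0.275,"fingers": 0.6},
    {"x": -0.149,"y": -0.008,"z": 0,"yaw": 0.412,"fingers": 0.6},
    {"x": -0.199,"y": -0.01,"z": 0,"yaw": 0.55,"fingers": 0.6},
    {"x": -0.248,"y": -0.013,"z": 0,"yaw": 0.687,"fingers": 0.6},
  ],
)

```text
time: 1.1
eef_pos: [0.4593, 0.1974, 0.231]
tcp_rot: [0.757, 0.654, -0.0, -0.0]
contact_force: [1.1, 0.6, 1.2]
opening: 0.402
finger_force: 0.0
```

Request:
move_arm(
  plan=[
    {"x": -0.04,"y": 0.029,"z": 0,"yaw": 0,"fingers": 0.6},
    {"x": -0.08,"y": 0.058,"z": 0,"yaw": 0,"fingers": 0.6},
    {"x": -0.12,"y": 0.087,"z": 0,"yaw": 0,"fingers": 0.6},
    {"x": -0.16,"y": 0.117,"z": 0,"yaw": 0,"fingers": 0.6},
    {"x": -0.2,"y": 0.146,"z": 0,"yaw": 0,"fingers": 0.6},
  ],
)

```text
time: 1.6
eef_pos: [0.576, -0.0211, 0.2309]
tcp_rot: [0.755, 0.656, -0.0, -0.0]
contact_force: [0.5, 0.7, -0.4]
opening: 0.4
finger_force: 0.0
```

```bash
python3 - <<'E'
from h import *
go(.602,-.0645,.20,-8.4)
E
```

```text
t 1.6 at [ 0.576  -0.0211  0.2309] ang -8.05 q [-0.21  0.07  1.82  0.    1.25 -0.07] shift [-0.0394  0.0319  0.0309] yaw 0.0062 n 2.0 F [ 0.5  0.7 -0.4] op 0.4 ff 0.0
```

Request:
move_arm(
  plan=[
    {"x": -0.03,"y": 0.024,"z": 0.0,"yaw": 0,"fingers": 0.68},
    {"x": -0.039,"y": 0.032,"z": 0.03,"yaw": 0,"fingers": 0.68},
    {"x": -0.039,"y": 0.032,"z": 0.07,"yaw": 0,"fingers": 0.68},
    {"x": -0.039,"y": 0.032,"z": 0.09,"yaw": 0,"fingers": 0.68},
    {"x": -0.039,"y": 0.032,"z": 0.1,"yaw": 0,"fingers": 0.68},
  ],
)

```text
time: 2.1
eef_pos: [0.5998, -0.0619, 0.1275]
tcp_rot: [0.755, 0.656, -0.002, -0.003]
contact_force: [-0.5, 0.9, 0.6]
opening: 0.318
finger_force: 0.0
```

```bash
python3 - <<'E'
from h import *
go(.602,-.0645,.088,-8.4)
cv2.imwrite("pics/w1.png",ctrl.read_camera("wrist")[:,:,::-1])
E
```

```text
t 2.1 at [ 0.5998 -0.0619  0.1275] ang -8.05 q [-0.27  0.24  1.84  0.    1.07 -0.13] shift [-0.0023  0.0028  0.0395] yaw 0.0061 n 1.0 F [-0.5  0.9  0.6] op 0.318 ff 0.0
```

View pics/w1.png

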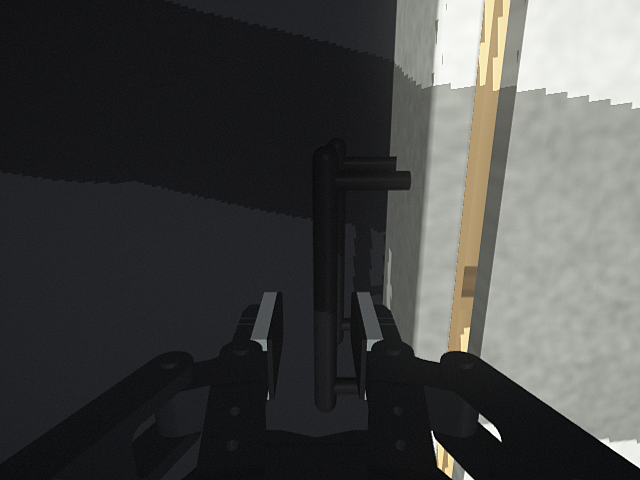

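The wrist picture shows the bar (columns 315–333, rows 150–410) running between the finger pads (268 and 370), the gap behind it free for the right finger.

Request:
move_arm(
  plan=[
    {"x": -0.001,"y": 0.002,"z": 0.012,"yaw": 0,"fingers": 0.68},
    {"x": -0.001,"y": 0.002,"z": 0.026,"yaw": 0,"fingers": 0.68},
    {"x": -0.001,"y": 0.002,"z": 0.036,"yaw": 0,"fingers": 0.68},
    {"x": -0.001,"y": 0.002,"z": 0.038,"yaw": 0,"fingers": 0.68},
    {"x": -0.001,"y": 0.002,"z": 0.038,"yaw": 0,"fingers": 0.9},
  ],
)

```text
time: 2.65
eef_pos: [0.6035, -0.0633, 0.0929]
tcp_rot: [0.755, 0.656, -0.0, -0.0]
contact_force: [0.1, -0.0, 0.4]
opening: 0.166
finger_force: 0.0
```

Request:
move_arm(
  plan=[
    {"x": 0,"y": 0,"z": 0,"yaw": 0,"fingers": 1},
    {"x": 0,"y": 0,"z": 0,"yaw": 0,"fingers": 1},
    {"x": 0,"y": 0,"z": 0,"yaw": 0,"fingers": 1},
  ],
  force=40,
)

```text
time: 2.95
eef_pos: [0.6037, -0.0633, 0.0933]
tcp_rot: [0.755, 0.656, 0.0, 0.0]
contact_force: [0.4, 0.9, -2.7]
opening: 0.109
finger_force: 38.9
```

Request:
move_arm(
  plan=[
    {"x": 0,"y": -0.008,"z": 0,"yaw": 0,"fingers": 1},
    {"x": 0,"y": -0.02,"z": 0,"yaw": 0,"fingers": 1},
    {"x": 0,"y": -0.035,"z": 0,"yaw": 0,"fingers": 1},
    {"x": 0,"y": -0.05,"z": 0,"yaw": 0,"fingers": 1},
    {"x": 0,"y": -0.06,"z": 0,"yaw": 0,"fingers": 1},
  ],
)

```text
time: 3.45
eef_pos: [0.5426, -0.0551, 0.0933]
tcp_rot: [0.755, 0.656, -0.0, 0.0]
contact_force: [0.8, -2.0, -4.1]
opening: 0.107
finger_force: 39.7
```

```bash
python3 - <<'E'
from h import *
go(.4535,-.041,.0933,-8.4)
print(ctrl.get_state()["wrist_torque"])
E
```

```text
t 3.45 at [ 0.5426 -0.0551  0.0933] ang -8.0 q [-0.29  0.16  2.   -0.    0.98 -0.15] shift [ 0.0015 -0.0902  0.0001] yaw 0.0069 n 2.0 F [ 0.8 -2.  -4.1] op 0.107 ff 39.696555733680725
[-0.20702868 -0.15816857  0.04313083]
```

Request:
move_arm(
  plan=[
    {"x": 0,"y": -0.015,"z": 0,"yaw": 0,"fingers": 1},
    {"x": 0.0,"y": -0.04,"z": 0,"yaw": 0,"fingers": 1},
    {"x": 0.0,"y": -0.065,"z": 0,"yaw": 0,"fingers": 1},
    {"x": 0.001,"y": -0.085,"z": 0,"yaw": 0,"fingers": 1},
    {"x": 0.001,"y": -0.092,"z": 0,"yaw": 0,"fingers": 1},
  ],
)

```text
time: 3.95
eef_pos: [0.4511, -0.0427, 0.0933]
tcp_rot: [0.754, 0.657, -0.002, 0.002]
contact_force: [-0.1, -6.6, -6.2]
opening: 0.111
finger_force: 40.2
```

Request:
move_arm(
  plan=[
    {"x": 0,"y": 0,"z": 0,"yaw": 0,"fingers": 1},
    {"x": 0,"y": 0,"z": 0,"yaw": 0,"fingers": 0.7},
    {"x": 0,"y": 0,"z": 0,"yaw": 0,"fingers": 0.68},
    {"x": 0,"y": 0,"z": -0.03,"yaw": 0,"fingers": 0.68},
    {"x": 0,"y": 0,"z": -0.08,"yaw": 0,"fingers": 0.68},
  ],
)

```text
time: 4.45
eef_pos: [0.4507, -0.0402, 0.1711]
tcp_rot: [0.755, 0.656, -0.002, -0.004]
contact_force: [0.6, -0.5, 0.1]
opening: 0.32
finger_force: 0.0
```

Request:
move_arm(
  plan=[
    {"x": 0,"y": 0,"z": -0.05,"yaw": 0,"fingers": 0.4},
    {"x": -0.03,"y": 0.0,"z": -0.08,"yaw": 0,"fingers": 0.4},
    {"x": -0.07,"y": 0.0,"z": -0.1,"yaw": 0,"fingers": 0.4},
    {"x": -0.11,"y": 0.0,"z": -0.1,"yaw": 0,"fingers": 0.4},
    {"x": -0.15,"y": 0.0,"z": -0.1,"yaw": 0,"fingers": 0.4},
  ],
)

```text
time: 4.95
eef_pos: [0.4327, -0.1911, 0.2756]
tcp_rot: [0.755, 0.656, 0.001, 0.002]
contact_force: [0.8, 0.0, 0.8]
opening: 0.599
finger_force: 0.0
```

```bash
python3 - <<'E'
from h import *
go(.469,.247,.2,84)
b=ctrl.read_camera("top")[:,:,::-1];cv2.imwrite("pics/top1.png",b)
cv2.imwrite("pics/c3.png",cv2.resize(b[150:300,195:395],(800,600),interpolation=2))
E
```

```text
t 4.95 at [ 0.4327 -0.1911  0.2756] ang -7.97 q [-0.63 -0.21  2.01  0.    1.34 -0.49] shift [ 0.439  -0.0251  0.0749] yaw -1.6052 n 9.0 F [0.8 0.  0.8] op 0.599 ff 0.0
```

View pics/c3.png

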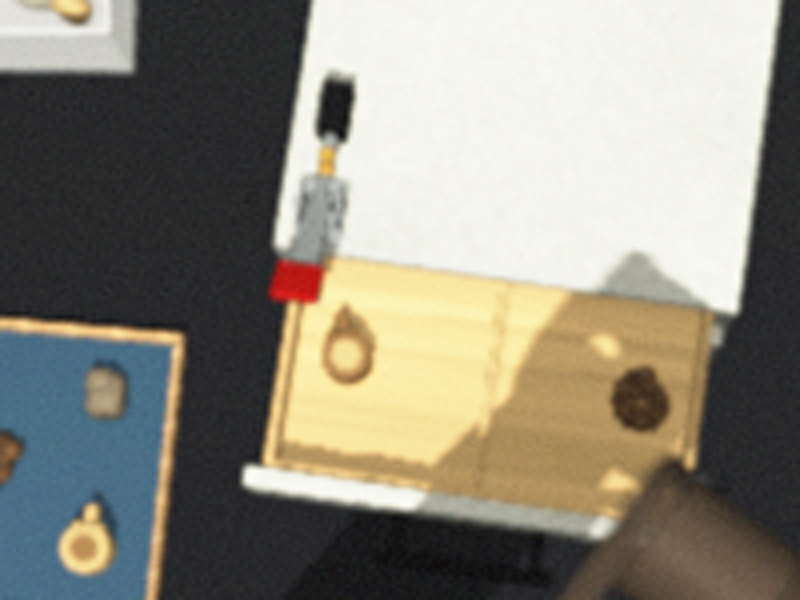

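The top crop shows the drawer well open: left compartment holds a vertebra with stub at crop (347,358) (full (281.8,239.5)), the right one the ammonite disc at (640,400). The divider runs from (505,285) to (480,470), inner front edge about (272,465)–(600,515).

```bash
python3 - <<'E'
from h import *
np.set_printoptions(precision=4,suppress=True)
t=cam("top");f=lambda u,v:(195+u/4,150+v/4)
hd=np.array([.4507,-.0425]);a=np.radians(-8.0);X=np.array([np.cos(a),np.sin(a)]);Y=np.array([-X[1],X[0]])
for n,p,z in [("kept",(347,358),.116),("keptstub",(345,315),.105),("divB",(505,285),.118),("divF",(482,470),.118),("frontinL",(275,465),.132),("frontinR",(595,513),.132),("frontoutL",(245,487),.132),("wallL",(270,455),.122),("wallLb",(290,310),.122),("red",(297,281),.219),("ammon",(640,400),.098),("cabfrontL",(345,255),.144),("cabfrontR",(715,310),.144)]:
    w=onz(t,f(*p),z)[:2];print(n,w,"cab rel handle",np.array([(w-hd)@X,(w-hd)@Y]))
b=ctrl.read_camera("top");
for u,v in((347,358),(347,380),(640,400),(86,548)):
    x,y=map(int,f(u,v));print(b[y,x])
E
```

```text
kept [0.603  0.0418] cab rel handle [0.1391 0.1047]
keptstub [0.6368 0.0448] cab rel handle [0.1721 0.1124]
divB [ 0.6583 -0.0739] cab rel handle [ 0.21   -0.0022]
divF [ 0.5212 -0.0585] cab rel handle [ 0.072  -0.0061]
frontinL [0.5221 0.0912] cab rel handle [0.0521 0.1423]
frontinR [ 0.4896 -0.1407] cab rel handle [ 0.0522 -0.0919]
frontoutL [0.5059 0.1125] cab rel handle [0.0331 0.1612]
wallL [0.5303 0.0961] cab rel handle [0.0595 0.1483]
wallLb [0.6374 0.084 ] cab rel handle [0.1673 0.1513]
red [0.6423 0.0695] cab rel handle [0.1742 0.1376]
ammon [ 0.5762 -0.175 ] cab rel handle [ 0.1427 -0.1137]
cabfrontL [0.6748 0.0426] cab rel handle [0.2101 0.1155]
cabfrontR [ 0.637  -0.2267] cab rel handle [ 0.2101 -0.1564]
[245 225 154]
[174 136  84]
[102  79  49]
[188 140  86]
```

Request:
move_arm(
  plan=[
    {"x": 0.044,"y": -0.002,"z": 0,"yaw": -0.144,"fingers": 0.27},
    {"x": 0.088,"y": -0.005,"z": 0,"yaw": -0.288,"fingers": 0.27},
    {"x": 0.132,"y": -0.007,"z": 0,"yaw": -0.432,"fingers": 0.27},
    {"x": 0.176,"y": -0.01,"z": 0,"yaw": -0.576,"fingers": 0.27},
    {"x": 0.22,"y": -0.0125,"z": 0,"yaw": -0.72,"fingers": 0.27},
  ],
)

```text
time: 5.55
eef_pos: [0.4503, 0.0325, 0.2738]
tcp_rot: [0.473, 0.881, 0.001, 0.0]
contact_force: [2.0, -0.2, 0.0]
opening: 0.732
finger_force: 0.0
```

Request:
move_arm(
  plan=[
    {"x": 0.035,"y": 0.027,"z": 0,"yaw": -0.149,"fingers": 0.27},
    {"x": 0.07,"y": 0.054,"z": 0,"yaw": -0.298,"fingers": 0.27},
    {"x": 0.104,"y": 0.081,"z": 0.02,"yaw": -0.447,"fingers": 0.27},
    {"x": 0.139,"y": 0.108,"z": 0.04,"yaw": -0.596,"fingers": 0.27},
    {"x": 0.173,"y": 0.135,"z": 0.06,"yaw": -0.745,"fingers": 0.27},
  ],
)

```text
time: 6.05
eef_pos: [0.4681, 0.2515, 0.2134]
tcp_rot: [0.119, 0.993, 0.001, 0.0]
contact_force: [0.7, -0.2, -0.6]
opening: 0.732
finger_force: 0.0
```

```bash
python3 - <<'E'
from h import *
np.set_printoptions(precision=4,suppress=True)
s=ctrl.get_state();b=ctrl.read_camera("wrist")[:,:,::-1];cv2.imwrite("pics/w2.png",b)
c=cam("wrist",s);H,S,V=cv2.split(cv2.cvtColor(b,cv2.COLOR_BGR2HSV))
p=proj(c,[.469,.2475,.04]);print("expect",p,proj(c,[.503,.2415,.024]))
m=((H>10)&(H<32)&(S>50)&(V>120))
for q in blob(m,150)[:6]: print(q,onz(c,q[1],.04))
go(.469,.2475,.012,80)
E
```

```text
expect [312.1711 213.2205] [314.9079 246.4998]
(7209, [355.2, 266.0], [239, 104, 250, 273]) [0.5232 0.2723 0.04  ]
(1348, [419.7, 251.7], [398, 230, 43, 44]) [0.5235 0.3285 0.04  ]
(978, [140.5, 460.2], [111, 439, 53, 41]) [0.6794 0.0149 0.04  ]
(916, [46.9, 409.9], [17, 381, 56, 51]) [ 0.599  -0.0507  0.04  ]
(268, [317.2, 208.2], [310, 197, 16, 23]) [0.4659 0.2525 0.04  ]
t 6.1 at [0.466  0.2558 0.2089] ang 76.76 q [ 0.31 -0.01  1.95  0.01  1.21 -1.03] shift [-0.0061 -0.0078  0.1968] yaw -0.0565 n 4.0 F [-2.8  1.5 -1.8] op 0.727 ff 0.0
```

View pics/w2.png

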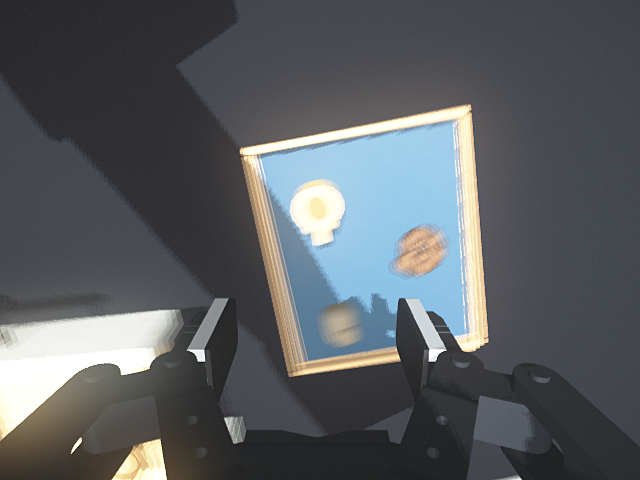

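The wrist picture (slightly blurred, arm still settling) shows the pale vertebra at (318,208), its stub pointing down at (322,240), clear of the stone and ammonite.

Request:
move_arm(
  plan=[
    {"x": -0.006,"y": -0.008,"z": 0.04,"yaw": -0.05,"fingers": 0.27},
    {"x": -0.006,"y": -0.008,"z": 0.08,"yaw": -0.05,"fingers": 0.27},
    {"x": -0.006,"y": -0.008,"z": 0.1,"yaw": -0.05,"fingers": 0.27},
    {"x": -0.006,"y": -0.008,"z": 0.1,"yaw": -0.05,"fingers": 0.27},
    {"x": -0.006,"y": -0.008,"z": 0.1,"yaw": -0.05,"fingers": 0.27},
  ],
)

```text
time: 6.6
eef_pos: [0.4727, 0.24, 0.114]
tcp_rot: [0.098, 0.995, 0.0, 0.0]
contact_force: [0.1, 0.0, -0.3]
opening: 0.731
finger_force: 0.0
```

```bash
python3 - <<'E'
from h import *
np.set_printoptions(precision=4,suppress=True)
s=ctrl.get_state();b=ctrl.read_camera("wrist")[:,:,::-1];cv2.imwrite("pics/w3.png",b)
c=cam("wrist",s)
p=proj(c,[.469,.2475,.04]);print("expect",p)
H,S,V=cv2.split(cv2.cvtColor(b,cv2.COLOR_BGR2HSV))
m=((H<35)&(V>190)).astype(np.uint8)
bb=[(q,onz(c,q[1],.04)[:2]) for q in blob(m,150)[:5]]
for q in bb:print(*q)
x,y=p.astype(int);d=cv2.distanceTransform(cv2.morphologyEx(m,cv2.MORPH_CLOSE,np.ones((25,25))),2,5)
w=d[max(0,y-50):y+50,x-60:x+60];i=np.unravel_index(w.argmax(),w.shape);q=(x-60+i[1],max(0,y-50)+i[0]);print(q,w.max(),onz(c,q,.04))
go(.469,.2475,.012,80)
E
```

```text
expect [328.8425 242.8149]
(10357, [405.2, 206.9], [229, 108, 322, 324]) [0.4564 0.2937]
(4164, [328.3, 237.1], [296, 196, 65, 92]) [0.4655 0.2478]
(548, [474.5, 314.3], [458, 303, 38, 29]) [0.532  0.3269]
(325, [469.2, 284.1], [459, 271, 22, 32]) [0.5111 0.3253]
(287, [447.4, 313.9], [435, 303, 23, 25]) [0.5285 0.3106]
(np.int64(328), np.int64(236)) 31.756594 [0.4648 0.2478 0.04  ]
t 6.65 at [0.4736 0.2401 0.1151] ang 78.8 q [ 0.28  0.1   2.02  0.    1.02 -1.1 ] shift [0.0062 0.0063 0.1031] yaw -0.0209 n 3.0 F [-0.4 -0.4 -0.6] op 0.734 ff 0.0
```

Request:
move_arm(
  plan=[
    {"x": 0.008,"y": 0.006,"z": 0.02,"yaw": -0.02,"fingers": 0.27},
    {"x": 0.008,"y": 0.006,"z": 0.05,"yaw": -0.02,"fingers": 0.27},
    {"x": 0.008,"y": 0.006,"z": 0.08,"yaw": -0.02,"fingers": 0.27},
    {"x": 0.008,"y": 0.006,"z": 0.098,"yaw": -0.02,"fingers": 0.27},
    {"x": 0.008,"y": 0.006,"z": 0.102,"yaw": -0.02,"fingers": 0.27},
  ],
)

```text
time: 7.15
eef_pos: [0.4659, 0.2468, 0.0111]
tcp_rot: [0.088, 0.996, -0.0, -0.0]
contact_force: [0.2, -0.3, -0.2]
opening: 0.73
finger_force: 0.0
```

Request:
move_arm(
  plan=[
    {"x": 0,"y": 0,"z": 0,"yaw": 0,"fingers": 0.4},
    {"x": 0,"y": 0,"z": 0,"yaw": 0,"fingers": 0.55},
    {"x": 0,"y": 0,"z": 0,"yaw": 0,"fingers": 0.7},
    {"x": 0,"y": 0,"z": 0,"yaw": 0,"fingers": 0.7},
    {"x": 0,"y": 0,"z": 0,"yaw": 0,"fingers": 0.7},
  ],
  force=30,
)

```text
time: 7.65
eef_pos: [0.468, 0.2475, 0.0137]
tcp_rot: [0.088, 0.996, 0.001, 0.002]
contact_force: [-0.4, 0.6, 6.9]
opening: 0.441
finger_force: 30.6
```

```bash
python3 - <<'E'
from h import *
go(.467,.2477,.012,80)
E
```

```text
t 7.65 at [0.468  0.2475 0.0137] ang 79.92 q [ 0.29  0.26  2.06  0.    0.82 -1.1 ] shift [0.001  0.0001 0.0017] yaw -0.0013 n 1.0 F [-0.4  0.6  6.9] op 0.441 ff 30.562568306922913
```

Request:
move_arm(
  plan=[
    {"x": 0,"y": 0,"z": -0.02,"yaw": 0,"fingers": 0.7},
    {"x": 0,"y": 0,"z": -0.06,"yaw": 0,"fingers": 0.7},
    {"x": 0,"y": 0,"z": -0.105,"yaw": 0.14,"fingers": 0.7},
    {"x": 0,"y": 0,"z": -0.15,"yaw": 0.285,"fingers": 0.7},
    {"x": 0,"y": 0,"z": -0.186,"yaw": 0.43,"fingers": 0.7},
  ],
)

```text
time: 8.15
eef_pos: [0.4663, 0.2468, 0.2005]
tcp_rot: [0.301, 0.954, 0.001, 0.001]
contact_force: [1.6, -0.3, -0.6]
opening: 0.434
finger_force: 30.4
```

Request:
move_arm(
  plan=[
    {"x": -0.03,"y": -0.02,"z": 0,"yaw": 0.14,"fingers": 0.7},
    {"x": -0.07,"y": -0.048,"z": 0,"yaw": 0.28,"fingers": 0.7},
    {"x": -0.11,"y": -0.075,"z": 0,"yaw": 0.42,"fingers": 0.7},
    {"x": -0.15,"y": -0.102,"z": 0,"yaw": 0.56,"fingers": 0.7},
    {"x": -0.185,"y": -0.126,"z": 0,"yaw": 0.7,"fingers": 0.7},
  ],
)

```text
time: 8.65
eef_pos: [0.5466, 0.0357, 0.1975]
tcp_rot: [0.61, 0.792, 0.0, 0.0]
contact_force: [1.0, -0.3, -1.0]
opening: 0.432
finger_force: 30.4
```

```bash
python3 - <<'E'
from h import *
go(.5628,.0003,.2,-8)
E
```

```text
t 8.65 at [0.5466 0.0357 0.1975] ang 14.82 q [-0.12  0.04  1.92 -0.    1.18 -0.38] shift [-0.0384  0.0066 -0.0025] yaw 0.3983 n 1.0 F [ 1.  -0.3 -1. ] op 0.432 ff 30.379255414009094
```

Request:
move_arm(
  plan=[
    {"x": -0.013,"y": 0.002,"z": 0,"yaw": 0.13,"fingers": 0.7},
    {"x": -0.026,"y": 0.004,"z": 0,"yaw": 0.27,"fingers": 0.7},
    {"x": -0.038,"y": 0.007,"z": 0,"yaw": 0.398,"fingers": 0.7},
    {"x": -0.038,"y": 0.007,"z": 0.02,"yaw": 0.398,"fingers": 0.7},
    {"x": -0.038,"y": 0.007,"z": 0.02,"yaw": 0.398,"fingers": 0.7},
  ],
)

```text
time: 9.15
eef_pos: [0.561, 0.0029, 0.1745]
tcp_rot: [0.753, 0.658, -0.002, -0.002]
contact_force: [-0.5, 1.4, -1.6]
opening: 0.433
finger_force: 30.4
```

```bash
python3 - <<'E'
from h import *
go(.5628,.0003,.0897,-8)
a=ctrl.read_camera("wrist")[:,:,::-1];b=ctrl.read_camera("scene")[:,:,::-1]
cv2.imwrite("pics/p1.png",np.hstack([cv2.resize(a,(400,300)),cv2.resize(b[200:350,225:425],(400,300),interpolation=2)]))
E
```

```text
t 9.15 at [0.561  0.0029 0.1745] ang -7.66 q [-0.18  0.09  1.91 -0.    1.15 -0.04] shift [-0.0023  0.0026  0.0848] yaw 0.0059 n 2.0 F [-0.5  1.4 -1.6] op 0.433 ff 30.39963662624359
```

View pics/p1.png

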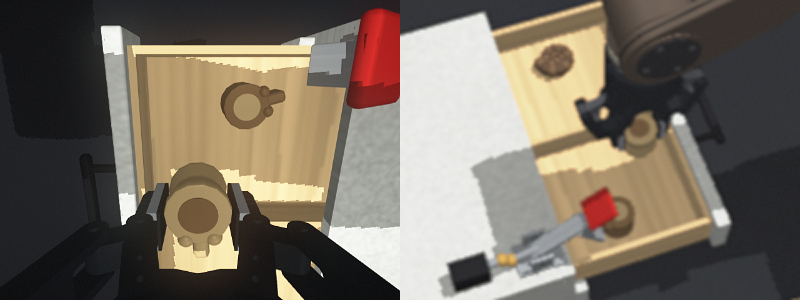

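The wrist half shows the held vertebra (200,215) upright with its stub toward the divider, and the kept vertebra clear of it at (247,105); the scene half shows the ammonite in the other compartment, at (553,60).

Request:
move_arm(
  plan=[
    {"x": -0.002,"y": 0.002,"z": 0.02,"yaw": 0.005,"fingers": 0.7},
    {"x": -0.002,"y": 0.002,"z": 0.05,"yaw": 0.005,"fingers": 0.7},
    {"x": -0.002,"y": 0.002,"z": 0.07,"yaw": 0.005,"fingers": 0.7},
    {"x": -0.002,"y": 0.002,"z": 0.078,"yaw": 0.005,"fingers": 0.7},
    {"x": -0.002,"y": 0.002,"z": 0.08,"yaw": 0.005,"fingers": 0.7},
  ],
)

```text
time: 9.75
eef_pos: [0.5645, 0.0011, 0.0971]
tcp_rot: [0.754, 0.657, -0.0, -0.0]
contact_force: [-0.4, -0.5, -1.4]
opening: 0.431
finger_force: 30.4
```

Request:
move_arm(
  plan=[
    {"x": 0,"y": 0,"z": 0.001,"yaw": 0,"fingers": 0.7},
    {"x": 0,"y": 0,"z": 0.001,"yaw": 0,"fingers": 0.7},
  ],
)

```text
time: 9.95
eef_pos: [0.5658, 0.0007, 0.0979]
tcp_rot: [0.754, 0.657, 0.001, 0.001]
contact_force: [-0.7, -0.3, -1.3]
opening: 0.434
finger_force: 30.4
```

Request:
move_arm(
  plan=[
    {"x": 0,"y": 0,"z": 0.002,"yaw": 0,"fingers": 0.7},
    {"x": 0,"y": 0,"z": 0.004,"yaw": 0,"fingers": 0.7},
    {"x": 0,"y": 0,"z": 0.004,"yaw": 0,"fingers": 0.7},
  ],
)

```text
time: 10.25
eef_pos: [0.5647, 0.0008, 0.0923]
tcp_rot: [0.754, 0.657, -0.0, -0.0]
contact_force: [-0.4, -0.1, -1.4]
opening: 0.432
finger_force: 30.4
```

Request:
move_arm(
  plan=[
    {"x": 0,"y": 0,"z": 0.001,"yaw": 0,"fingers": 0.7},
    {"x": 0,"y": 0,"z": 0.002,"yaw": 0,"fingers": 0.7},
    {"x": 0,"y": 0,"z": 0.002,"yaw": 0,"fingers": 0.7},
  ],
)

```text
time: 10.55
eef_pos: [0.5646, 0.0008, 0.0901]
tcp_rot: [0.754, 0.657, -0.0, -0.0]
contact_force: [-0.8, 1.0, -1.1]
opening: 0.434
finger_force: 30.4
```

Request:
move_arm(
  plan=[
    {"x": 0,"y": 0,"z": 0.001,"yaw": 0,"fingers": 0.7},
    {"x": 0,"y": 0,"z": 0.001,"yaw": 0,"fingers": 0.7},
    {"x": 0,"y": 0,"z": 0.001,"yaw": 0,"fingers": 0.7},
  ],
)

```text
time: 10.85
eef_pos: [0.5651, 0.0007, 0.0897]
tcp_rot: [0.754, 0.657, 0.0, 0.0]
contact_force: [0.1, -0.9, 1.3]
opening: 0.431
finger_force: 30.6
```

Request:
move_arm(
  plan=[
    {"x": 0,"y": 0,"z": 0.001,"yaw": 0,"fingers": 0.7},
    {"x": 0,"y": 0,"z": 0.001,"yaw": 0,"fingers": 0.7},
    {"x": 0,"y": 0,"z": 0.001,"yaw": 0,"fingers": 0.7},
  ],
)

```text
time: 11.15
eef_pos: [0.5658, 0.0007, 0.0897]
tcp_rot: [0.754, 0.657, 0.001, 0.001]
contact_force: [-0.2, 0.8, 5.4]
opening: 0.434
finger_force: 30.9
```

Request:
move_arm(
  plan=[
    {"x": 0,"y": 0,"z": 0,"yaw": 0,"fingers": 0.5},
    {"x": 0,"y": 0,"z": 0,"yaw": 0,"fingers": 0.44},
    {"x": 0,"y": 0,"z": 0,"yaw": 0,"fingers": 0.42},
    {"x": 0,"y": 0,"z": -0.005,"yaw": 0,"fingers": 0.42},
    {"x": 0,"y": 0,"z": -0.02,"yaw": 0,"fingers": 0.42},
  ],
)

```text
time: 11.65
eef_pos: [0.5633, 0.001, 0.1071]
tcp_rot: [0.754, 0.657, -0.001, -0.002]
contact_force: [0.5, -0.5, 0.4]
opening: 0.58
finger_force: 0.0
```

Request:
move_arm(
  plan=[
    {"x": 0,"y": 0,"z": -0.03,"yaw": 0,"fingers": 0.42},
    {"x": 0,"y": 0,"z": -0.065,"yaw": 0,"fingers": 0.42},
    {"x": 0,"y": 0,"z": -0.095,"yaw": 0,"fingers": 0.68},
    {"x": -0.025,"y": -0.045,"z": -0.095,"yaw": 0,"fingers": 0.68},
    {"x": -0.05,"y": -0.09,"z": -0.095,"yaw": 0,"fingers": 0.68},
  ],
)

```text
time: 12.15
eef_pos: [0.4721, -0.0359, 0.2064]
tcp_rot: [0.754, 0.657, 0.001, 0.002]
contact_force: [0.2, -0.2, 0.7]
opening: 0.318
finger_force: 0.0
```

```bash
python3 - <<'E'
from h import *
go(.4507,-.0405,.17,-8)
a=ctrl.read_camera("top")[:,:,::-1];b=ctrl.read_camera("scene")[:,:,::-1];cv2.imwrite("pics/top2.png",a)
cv2.imwrite("pics/p2.png",np.hstack([cv2.resize(a[190:290,245:385],(420,300),interpolation=2),cv2.resize(b[220:340,240:392],(380,300),interpolation=2)]))
E
```

```text
t 12.15 at [ 0.4721 -0.0359  0.2064] ang -7.8 q [-0.29 -0.15  2.08 -0.    1.2  -0.15] shift [-0.0074 -0.0207  0.0363] yaw 0.0035 n 1.0 F [ 0.2 -0.2  0.7] op 0.318 ff 0.0
```

View pics/p2.png

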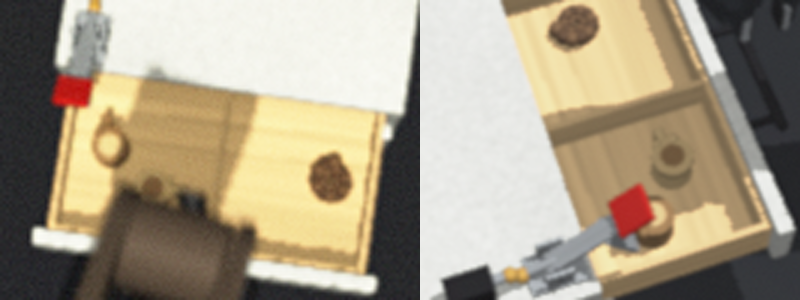

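The picture shows the vertebra standing upright in the left compartment (scene half (672,158)) beside the kept one (655,222), ammonite untouched, and the drawer where it was left.

Request:
move_arm(
  plan=[
    {"x": -0.007,"y": -0.021,"z": 0,"yaw": 0,"fingers": 0.68},
    {"x": -0.007,"y": -0.021,"z": 0.04,"yaw": 0,"fingers": 0.68},
    {"x": -0.007,"y": -0.021,"z": 0.07,"yaw": 0,"fingers": 0.68},
    {"x": -0.007,"y": -0.021,"z": 0.075,"yaw": 0,"fingers": 0.68},
    {"x": -0.007,"y": -0.021,"z": 0.075,"yaw": 0,"fingers": 0.68},
  ],
)

```text
time: 12.75
eef_pos: [0.4499, -0.0393, 0.1286]
tcp_rot: [0.754, 0.657, -0.0, -0.0]
contact_force: [0.3, -0.0, -0.3]
opening: 0.322
finger_force: 0.0
```

```bash
python3 - <<'E'
from h import *
go(.4507,-.0405,.0935,-8)
E
```

```text
t 12.75 at [ 0.4499 -0.0393  0.1286] ang -7.9 q [-0.31 -0.1   2.2   0.    1.05 -0.17] shift [-0.0011  0.001   0.0351] yaw 0.0017 n 1.0 F [ 0.3 -0.  -0.3] op 0.322 ff 0.0
```

Request:
move_arm(
  plan=[
    {"x": 0,"y": 0.001,"z": 0.015,"yaw": 0,"fingers": 0.68},
    {"x": 0,"y": 0.001,"z": 0.03,"yaw": 0,"fingers": 0.68},
    {"x": 0,"y": 0.001,"z": 0.036,"yaw": 0,"fingers": 0.68},
    {"x": 0,"y": 0.001,"z": 0.036,"yaw": 0,"fingers": 0.85},
    {"x": 0,"y": 0.001,"z": 0.036,"yaw": 0,"fingers": 1},
  ],
)

```text
time: 13.25
eef_pos: [0.4517, -0.0397, 0.0935]
tcp_rot: [0.754, 0.657, 0.001, 0.001]
contact_force: [0.5, 0.4, -1.5]
opening: 0.113
finger_force: 29.3
```

Request:
move_arm(
  plan=[
    {"x": 0,"y": 0,"z": 0,"yaw": 0,"fingers": 1},
    {"x": 0,"y": 0,"z": 0,"yaw": 0,"fingers": 1},
    {"x": 0,"y": 0,"z": 0,"yaw": 0,"fingers": 1},
  ],
  force=40,
)

```text
time: 13.55
eef_pos: [0.4517, -0.0397, 0.0935]
tcp_rot: [0.754, 0.657, 0.001, 0.001]
contact_force: [0.4, 0.7, 2.3]
opening: 0.113
finger_force: 39.2
```

Request:
move_arm(
  plan=[
    {"x": 0,"y": 0.003,"z": 0,"yaw": 0,"fingers": 1},
    {"x": 0,"y": 0.009,"z": 0,"yaw": 0,"fingers": 1},
    {"x": 0,"y": 0.018,"z": 0,"yaw": 0,"fingers": 1},
    {"x": 0,"y": 0.028,"z": 0,"yaw": 0,"fingers": 1},
    {"x": 0,"y": 0.038,"z": 0,"yaw": 0,"fingers": 1},
  ],
)

```text
time: 14.05
eef_pos: [0.4893, -0.0448, 0.0935]
tcp_rot: [0.754, 0.657, 0.0, 0.0]
contact_force: [-1.1, 1.7, 5.4]
opening: 0.111
finger_force: 39.6
```

Request:
move_arm(
  plan=[
    {"x": 0,"y": 0.01,"z": 0,"yaw": 0,"fingers": 1},
    {"x": 0,"y": 0.02,"z": 0,"yaw": 0,"fingers": 1},
    {"x": 0,"y": 0.03,"z": 0,"yaw": 0,"fingers": 1},
    {"x": 0,"y": 0.04,"z": 0,"yaw": 0,"fingers": 1},
    {"x": 0,"y": 0.05,"z": 0,"yaw": 0,"fingers": 1},
  ],
)

```text
time: 14.55
eef_pos: [0.5389, -0.0515, 0.0934]
tcp_rot: [0.754, 0.657, 0.0, 0.0]
contact_force: [-2.0, 2.0, 5.8]
opening: 0.108
finger_force: 39.6
```

Request:
move_arm(
  plan=[
    {"x": 0,"y": 0.01,"z": 0,"yaw": 0,"fingers": 1},
    {"x": 0,"y": 0.02,"z": 0,"yaw": 0,"fingers": 1},
    {"x": 0,"y": 0.03,"z": 0,"yaw": 0,"fingers": 1},
    {"x": 0,"y": 0.04,"z": 0,"yaw": 0,"fingers": 1},
    {"x": 0,"y": 0.05,"z": 0,"yaw": 0,"fingers": 1},
  ],
)

```text
time: 15.05
eef_pos: [0.5884, -0.0581, 0.0935]
tcp_rot: [0.754, 0.657, 0.0, -0.0]
contact_force: [-2.2, 2.9, 5.7]
opening: 0.108
finger_force: 39.6
```

```bash
python3 - <<'E'
from h import *
go(.6105,-.0635,.0935,-8)
E
```

```text
t 15.05 at [ 0.5884 -0.0581  0.0935] ang -7.91 q [-0.27  0.25  1.89  0.    1.   -0.13] shift [-0.0023  0.0227 -0.    ] yaw 0.0016 n 1.0 F [-2.2  2.9  5.7] op 0.108 ff 39.590941071510315
```

Now slowly to the stop, watching the force.

Request:
move_arm(
  plan=[
    {"x": 0,"y": 0.005,"z": 0,"yaw": 0,"fingers": 1},
    {"x": 0,"y": 0.009,"z": 0,"yaw": 0,"fingers": 1},
    {"x": 0,"y": 0.013,"z": 0,"yaw": 0,"fingers": 1},
    {"x": 0,"y": 0.016,"z": 0,"yaw": 0,"fingers": 1},
    {"x": 0,"y": 0.018,"z": 0,"yaw": 0,"fingers": 1},
  ],
)

```text
time: 15.55
eef_pos: [0.606, -0.0606, 0.0935]
tcp_rot: [0.754, 0.657, 0.001, 0.0]
contact_force: [-0.5, 3.0, 5.6]
opening: 0.113
finger_force: 39.7
```

Request:
move_arm(
  plan=[
    {"x": 0,"y": 0.001,"z": 0,"yaw": 0,"fingers": 1},
    {"x": 0,"y": 0.002,"z": 0,"yaw": 0,"fingers": 1},
    {"x": 0,"y": 0.003,"z": 0,"yaw": 0,"fingers": 1},
  ],
)

```text
time: 15.85
eef_pos: [0.6088, -0.0609, 0.0935]
tcp_rot: [0.754, 0.657, 0.001, 0.0]
contact_force: [-0.7, 2.0, 4.9]
opening: 0.107
finger_force: 39.7
```

Request:
move_arm(
  plan=[
    {"x": 0,"y": 0.001,"z": 0,"yaw": 0,"fingers": 1},
    {"x": 0,"y": 0.002,"z": 0,"yaw": 0,"fingers": 1},
    {"x": 0,"y": 0.003,"z": 0,"yaw": 0,"fingers": 1},
  ],
)

```text
time: 16.15
eef_pos: [0.6105, -0.0611, 0.0934]
tcp_rot: [0.754, 0.657, -0.001, -0.001]
contact_force: [-6.6, 3.0, 10.0]
opening: 0.112
finger_force: 40.1
```

Request:
move_arm(
  plan=[
    {"x": 0,"y": 0.001,"z": 0,"yaw": 0,"fingers": 1},
    {"x": 0,"y": 0.002,"z": 0,"yaw": 0,"fingers": 1},
    {"x": 0,"y": 0.002,"z": 0,"yaw": 0,"fingers": 1},
  ],
)

```text
time: 16.45
eef_pos: [0.6106, -0.0611, 0.0934]
tcp_rot: [0.754, 0.657, -0.003, -0.004]
contact_force: [-10.8, 2.8, 12.6]
opening: 0.106
finger_force: 40.4
```

Request:
move_arm(
  plan=[
    {"x": 0,"y": 0,"z": 0,"yaw": 0,"fingers": 1},
    {"x": 0,"y": 0,"z": 0,"yaw": 0,"fingers": 0.7},
    {"x": 0,"y": 0,"z": 0,"yaw": 0,"fingers": 0.68},
    {"x": 0,"y": 0,"z": 0,"yaw": 0,"fingers": 0.68},
    {"x": 0,"y": -0.002,"z": -0.02,"yaw": 0,"fingers": 0.68},
  ],
)

```text
time: 16.95
eef_pos: [0.6088, -0.0614, 0.1087]
tcp_rot: [0.754, 0.657, -0.002, -0.003]
contact_force: [-0.7, -0.5, 0.6]
opening: 0.317
finger_force: 0.0
```

Request:
move_arm(
  plan=[
    {"x": 0,"y": 0,"z": -0.045,"yaw": 0,"fingers": 0.68},
    {"x": 0,"y": 0,"z": -0.09,"yaw": 0,"fingers": 0.68},
    {"x": 0,"y": 0,"z": -0.135,"yaw": 0,"fingers": 0.9},
    {"x": 0,"y": 0,"z": -0.165,"yaw": 0,"fingers": 1},
    {"x": 0,"y": 0,"z": -0.165,"yaw": 0,"fingers": 1},
  ],
)

```text
time: 17.45
eef_pos: [0.6139, -0.0626, 0.2841]
tcp_rot: [0.754, 0.657, 0.003, 0.005]
contact_force: [0.0, 0.5, 0.2]
opening: 0.002
finger_force: 0.0
```

```bash
python3 - <<'E'
from h import *
np.set_printoptions(precision=4,suppress=True)
go(.6435,.0705,.235,-8)
P={}
for n in("top","scene"):
    b=ctrl.read_camera(n)[:,:,::-1];cv2.imwrite(f"pics/{n}3.png",b)
    H,S,V=cv2.split(cv2.cvtColor(b,cv2.COLOR_BGR2HSV));q=blob(((H<6)|(H>174))&(S>180)&(V>90));print(n,q);P[n]=q
print(tri(cam("top"),P["top"][0][1],cam("scene"),P["scene"][0][1]))
a=cv2.imread("pics/top3.png")
b=cv2.imread("pics/scene3.png")
cv2.imwrite("pics/p3.png",np.hstack([cv2.resize(a[190:260,250:390],(420,210),interpolation=2),cv2.resize(b[230:335,240:392],(380,210),interpolation=2)]))
E
```

```text
t 17.45 at [ 0.6139 -0.0626  0.2841] ang -7.91 q [-0.27  0.12  1.68 -0.    1.34 -0.13] shift [0.136  0.0104 0.049 ] yaw 0.0015 n 3.0 F [0.  0.5 0.2] op 0.002 ff 0.0
top [(109, [268.4, 220.6], [262, 216, 13, 10])]
scene [(240, [324.3, 303.4], [315, 294, 19, 20])]
(array([0.6425, 0.0714, 0.2175]), np.float64(0.0021485317302218096))
```

View pics/p3.png

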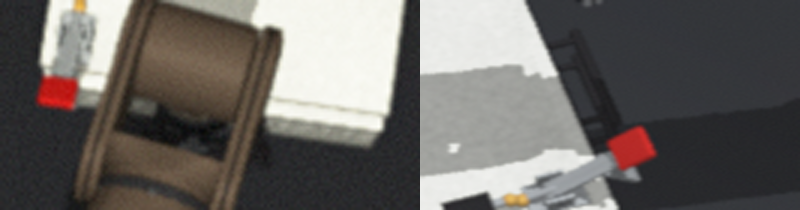

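The drawer is flush shut in both views; the raised red pad sits at top pixel (268.4,220.6), triangulated at (0.6425, 0.0714, 0.2175), which agrees with the given 219 mm.

Request:
move_arm(
  plan=[
    {"x": 0.04,"y": 0.003,"z": 0,"yaw": 0,"fingers": 1},
    {"x": 0.085,"y": 0.006,"z": 0,"yaw": 0,"fingers": 1},
    {"x": 0.125,"y": 0.008,"z": 0,"yaw": 0,"fingers": 1},
    {"x": 0.137,"y": 0.008,"z": 0.02,"yaw": 0,"fingers": 1},
    {"x": 0.137,"y": 0.008,"z": 0.045,"yaw": 0,"fingers": 1},
  ],
)

```text
time: 18.05
eef_pos: [0.6377, 0.0752, 0.23]
tcp_rot: [0.753, 0.658, -0.0, -0.001]
contact_force: [0.0, -0.8, 0.4]
opening: 0.003
finger_force: 0.0
```

Request:
move_arm(
  plan=[
    {"x": 0,"y": 0,"z": 0,"yaw": 0,"fingers": 1},
  ],
)

```text
time: 18.15
eef_pos: [0.6365, 0.0745, 0.2272]
tcp_rot: [0.754, 0.657, -0.001, -0.003]
contact_force: [2.6, 1.2, 4.5]
opening: -0.001
finger_force: 1.6
```

```bash
python3 - <<'E'
from h import *
go(.643,.071,.219,-8)
E
```

```text
t 18.15 at [0.6365 0.0745 0.2272] ang -7.87 q [-0.04  0.22  1.67  0.    1.26  0.09] shift [-0.0026  0.007   0.0082] yaw 0.0023 n 1.0 F [2.6 1.2 4.5] op -0.001 ff 1.6306942953087855
```

Request:
move_arm(
  plan=[
    {"x": -0.002,"y": 0.001,"z": 0.012,"yaw": 0,"fingers": 1},
    {"x": -0.003,"y": -0.002,"z": 0.024,"yaw": 0,"fingers": 1},
    {"x": -0.003,"y": -0.006,"z": 0.036,"yaw": 0,"fingers": 1},
    {"x": -0.003,"y": -0.009,"z": 0.046,"yaw": 0,"fingers": 1},
    {"x": -0.003,"y": -0.011,"z": 0.053,"yaw": 0,"fingers": 1},
  ],
)

```text
time: 18.65
eef_pos: [0.6251, 0.071, 0.1767]
tcp_rot: [0.754, 0.656, -0.002, -0.001]
contact_force: [-0.3, -0.1, -0.4]
opening: 0.001
finger_force: 0.0
```

Request:
move_arm(
  plan=[
    {"x": 0,"y": 0,"z": 0.001,"yaw": 0,"fingers": 1},
    {"x": 0,"y": 0,"z": 0.002,"yaw": 0,"fingers": 1},
  ],
)

```text
time: 18.85
eef_pos: [0.6264, 0.0712, 0.1767]
tcp_rot: [0.754, 0.657, -0.0, -0.0]
contact_force: [0.1, 0.3, 0.5]
opening: 0.002
finger_force: 0.0
```

Request:
move_arm(
  plan=[
    {"x": 0,"y": 0,"z": 0.001,"yaw": 0,"fingers": 1},
    {"x": 0,"y": 0,"z": 0.003,"yaw": 0,"fingers": 1},
    {"x": 0,"y": 0,"z": 0.005,"yaw": 0,"fingers": 1},
    {"x": 0,"y": 0,"z": 0.005,"yaw": 0,"fingers": 1},
  ],
)

```text
time: 19.25
eef_pos: [0.6271, 0.0713, 0.1731]
tcp_rot: [0.754, 0.657, 0.0, 0.0]
contact_force: [-0.3, -0.3, 3.1]
opening: 0.001
finger_force: 1.4
```

Request:
move_arm(
  plan=[
    {"x": 0,"y": 0,"z": -0.02,"yaw": 0,"fingers": 1},
    {"x": 0,"y": 0,"z": -0.06,"yaw": 0,"fingers": 1},
    {"x": -0.04,"y": -0.03,"z": -0.1,"yaw": 0,"fingers": 1},
    {"x": -0.08,"y": -0.05,"z": -0.12,"yaw": 0,"fingers": 1},
    {"x": -0.12,"y": -0.07,"z": -0.12,"yaw": 0,"fingers": 1},
  ],
)

```text
time: 19.75
eef_pos: [0.545, -0.0335, 0.2959]
tcp_rot: [0.753, 0.658, 0.002, 0.003]
contact_force: [0.4, -1.4, -0.3]
opening: -0.001
finger_force: 0.0
```

Request:
move_arm(
  plan=[
    {"x": -0.04,"y": -0.03,"z": 0,"yaw": 0,"fingers": 1},
    {"x": -0.08,"y": -0.04,"z": 0,"yaw": 0,"fingers": 1},
    {"x": -0.12,"y": -0.04,"z": 0,"yaw": 0,"fingers": 1},
    {"x": -0.12,"y": -0.04,"z": 0,"yaw": 0,"fingers": 1},
  ],
)

```text
time: 20.15
eef_pos: [0.4872, -0.1499, 0.2919]
tcp_rot: [0.756, 0.655, -0.0, 0.001]
contact_force: [0.5, -0.2, -0.2]
opening: -0.001
finger_force: 0.0
```

```bash
python3 - <<'E'
from h import *
np.set_printoptions(precision=4,suppress=True)
P={}
for n in("top","scene"):
    b=ctrl.read_camera(n)[:,:,::-1];cv2.imwrite(f"pics/{n}4.png",b)
    H,S,V=cv2.split(cv2.cvtColor(b,cv2.COLOR_BGR2HSV));q=blob(((H<6)|(H>174))&(S>180)&(V>60));print(n,q);P[n]=q
print(tri(cam("top"),P["top"][0][1],cam("scene"),P["scene"][0][1]))
a=cv2.imread("pics/top4.png");b=cv2.imread("pics/scene4.png")
cv2.imwrite("pics/p4.png",np.hstack([cv2.resize(a[110:320,165:405],(400,350),interpolation=2),cv2.resize(b[200:340,240:400],(400,350),interpolation=2)]))
E
```

```text
top [(144, [269.5, 229.2], [263, 223, 14, 13])]
scene [(236, [332.2, 310.2], [323, 302, 19, 18])]
(array([0.6255, 0.073 , 0.1691]), np.float64(0.0010193067393094743))
```

View pics/p4.png

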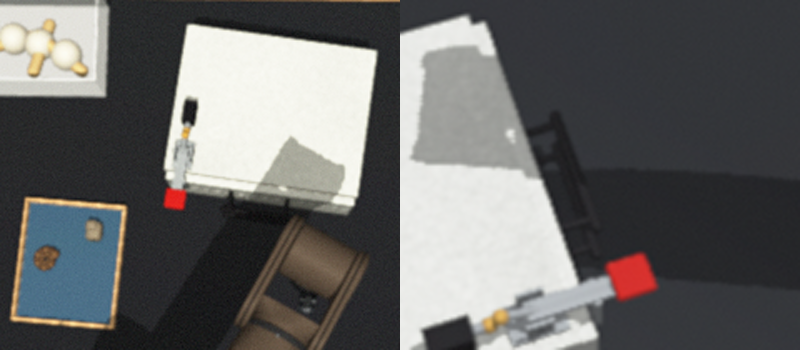

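The picture shows the drawer shut and the red pad staying down: triangulated at z about 0.17, against the given 0.173. The tray's ammonite and stone are untouched, and the arm is clear.

```bash
python3 -c "
from plant import ctrl
print(ctrl.sign_off())"
```

```text
the job is handed in; nothing more can be done
None
```

The pale vertebra is upright beside the kept one in the drawer's left compartment, the upper drawer is shut and the latch is down and holding; the job was handed in at about 20 s of the 72 s allowed.

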